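Dispense three relays

ROBOT

A 6-joint arm with a two-finger parallel gripper is mounted at the origin on a cart in front of the work surface, level with it; the furniture and walls round the work are solid. World frame = base frame: x ahead of the robot, y to its left, z up, the work surface at z = 0. Lengths are in m, angles in rad, forces in N, time in s.
With the tool pointing down it reaches from about 0.35 to 0.775 m from the base axis. Payload 7.3 kg.
Tool frame: the origin (TCP) lies on the centre line of the jaws, within the pads' length; the fingertips stand 17 mm ahead of it and the grasp point (between the pads) lies 2 mm behind it (robot.tip_extent is the distance from the TCP to the fingertips, in m); z points along the fingers, y is the line along which they close (so a half turn about z gives the same grasp; the last joint's range is limited). The gripper opens to 92 mm and grips with 3 to 60 N. Pads are 19 mm wide; open, the fingers measure 130 mm over their backs; the gripper's body (75 mm by 190 mm) begins 47 mm behind the grasp point.
Start: joints at [1.093, 0.342, 1.524, -0, 1.275, -0.146], TCP at [0.171, 0.496, 0.244] pointing down, gripper open.
Joint ranges: [-2.53, 2.53], [-0.77, 2.02], [0.04, 2.7], [-1, 4.14], [0.28, 2.66], [-3.11, 3.11]. Speed limits (rad/s): [2.57, 2.57, 3.14, 3.14, 3.14, 3.14].

INTERFACE

Orientations are given as [roll, pitch, yaw] about the fixed x, y, z axes, in that order (R = Rz(yaw) Ry(pitch) Rx(roll)).
In Python, from cell import robot gives the robot as it stands.
- The arm moves only by the tool step_arm, never from a script. Its argument "motion" is a list of rows, each a list of 2 entries, a list of its own where there are three numbers: the shift along the tool's x, y, z in units of 60 mm (1.0 is 60 mm), then the turn about the tool's z in rad. In form: [[[x, y, z], spin], ...]. A call has 1 to 10 rows; each row is the pose to reach, as a shift and turn from the pose commanded when the call began, along the tool's axes at that moment; what a row does not reach only later rows make up. A row lasts 1/8 s, in which the tool goes at most 62.5 mm and 10.7 degrees, less where a joint would pass 70% of its speed; a pose out of reach is approached as far as the arm can. A call with a gripper value outside its range is refused whole. "hand" is the closure in counts, from 0 (fully open) to 255 (shut), set as the call begins (left out, the last holds). The fingers move at their own pace and stop on an object; "squeeze" is the grip in N (left out, the last holds). Time passes only in rows, so rows that repeat a pose let the fingers close. It gives the time, the measured TCP pose, the force, the opening and the grip force at its end, in the units of the state.
- robot.observe(): the state, without advancing time (a new reading comes with each control period).
- robot.read_camera(name): name is "scene" or "top" or "wrist"; returns a dict with "pixels" (480x640x3 uint8, red, green, blue), "intrinsics" (3x3 intrinsics, pixels), "k1" (the pictures are not rectified: a ray, as slopes to the right and down, at radius r is drawn at 1 + k1 r^2 times it, then the intrinsics apply), "xyz" and "rotation" of the camera in the world; the wrist camera has in their place "T_tool_cam" (4x4, takes a point from camera to tool coordinates, whose origin is the TCP and whose axes are the flange's). Camera axes: x right, y up, looking along -z (the intrinsics and any distortion apply to the point x, -y, -z); pixel columns grow to the right and rows downward; lengths in m; the calibration is good to about 2 mm. A picture is of the moment at which its call begins: read the wrist's pose just before it. There is no depth.
- robot.hand_in(): hands the job in; it is judged then, once.
The state is a dict: "time": time; "qpos": joint angles; "qvel": joint speeds; "joint_efforts": joint torques, N m; "tool_pos": TCP position; "tool_rot": TCP orientation; "contact_force": force on the tool from outside, world axes, zero at the start; "torque": the same for the moment, N m; "opening": finger opening in m; "grip_force": force on a finger pad.
Only numpy, scipy, OpenCV 4.12 (cv2) and the standard library are available. Lean on these libraries where they do the work, as an engineer would, in place of code of your own. Each camera call takes 0.05 s, during which the arm holds its last target. There are 200 camera calls.

TASK

Three driver boards are waiting for one relay each. Dispense exactly three blue relays onto the output rail of their dispenser by pressing its red lever pad fully down three times, letting it spring fully up after each press. Leave the neighbouring dispenser, filled with pale grey magnet blocks, unused.

Things in the scene. Friction and masses are not known exactly. Their poses are not given: they have to be found in the camera images.
- relay_lever_pad (a point): Centre of the top face of the relay dispenser's red lever pad (32 x 32 mm), 113 mm above the bench at rest. Own x axis: level at rest, along the dispenser to its output rail; z up. Pivot 75 mm along +x, 19 mm lower. Fully pressed (0.42 rad, solid stop) it is 32 mm straight below, tilted. Sprung back up: 2.5 N to start, 6 N at the bottom; 25 mm down or more dispenses a relay.
- relay_3_center (a point): Centre of the third blue relay (20 x 28 x 15 mm) from the bottom of five, stacked in the open 101 mm high magazine, 120 mm along +x from the pad point; starts 51 mm above the bench. Each press slides the lowest relay out along +x onto the low dark rail; the rest drop as the lever rises. Dispensed: 140 to 155 mm from the pad point, 20 mm above the bench.
- relay_4_center (a point): Centre of the fourth blue relay (20 x 28 x 15 mm) from the bottom. Starts in the magazine, 120 mm along +x from the pad point, 66 mm above the bench; after three presses it is the lowest there, 20 mm above the bench. The dispenser is a grey fixture (base 255 x 56 mm) fixed to the bench, its pad at the end nearer the robot.
- magnet_lever (a joint): Lever of the other dispenser, of the same build with the same red pad, whose magazine holds four pale grey magnet blocks (18 x 25 x 18 mm). It stands to the left or right of the relay dispenser. Value in rad: 0 at rest (up), 0.42 fully pressed.

How it is judged:
On the way, in this order (a step that is already met when the one before it is completed fails the run):
1. the relay dispenser's lever is pressed down for the first time (pad at least 25 mm below rest) (height (world z) of relay_lever_pad below 0.088 m), for 0.05 s.
2. it is let up again after the first press (pad within 6 mm of rest) (height (world z) of relay_lever_pad above 0.107 m), for 0.05 s.
3. the relay dispenser's lever is pressed down for the second time (pad at least 25 mm below rest) (height (world z) of relay_lever_pad below 0.088 m), for 0.05 s.
4. it is let up again after the second press (pad within 6 mm of rest) (height (world z) of relay_lever_pad above 0.107 m), for 0.05 s.
5. the relay dispenser's lever is pressed down for the third time (pad at least 25 mm below rest) (height (world z) of relay_lever_pad below 0.088 m), for 0.05 s.
6. it is let up again after the third press (pad within 6 mm of rest) (height (world z) of relay_lever_pad above 0.107 m), for 0.05 s.
At the end, for the whole second after the job is handed in: The pad is up (within 6 mm of rest); relay 3 lies on the output rail (centre 136 to 175 mm along +x from the pad point) and relay 4 is lowest in the magazine (110 to 128 mm along +x), both within 12 mm of the middle and under 28 mm high: exactly three relays are out (height (world z) of relay_lever_pad above 0.107 m and x of relay_3_center in the frame of relay_lever_pad between 0.136 and 0.175 m and y of relay_3_center in the frame of relay_lever_pad between -0.012 and 0.012 m and height (world z) of each of relay_3_center, relay_4_center below 0.028 m and x of relay_4_center in the frame of relay_lever_pad between 0.11 and 0.128 m and y of relay_4_center in the frame of relay_lever_pad between -0.012 and 0.012 m); the robot touches nothing.
It fails at once if the lever of the magnet dispenser is pressed (beyond 0.1 rad) (value of joint magnet_lever above 0.1 rad).
It also fails if it takes over 32 s, if anything falls off the work surface, if the arm or the gripper's body presses on something with over 40 N, if the wrist force passes 120 N, or if a joint passes its speed limit or range.

## Working session

There is one attempt and no reset: what is moved stays moved. The work goes in short steps, Python scripts to look and compute and a tool call to move; the robot and the scene stay as the last step left them, time stands still between calls to the robot, and variables do not carry over. Pictures are saved under pics/ and viewed, at most 10 in all, crops included, and the job is handed in when it is done.

Besides the shell and the picture viewer there is one more tool, called after "Emit:" by a JSON object that holds its "fn" and its "kwargs", one argument or row to a line. step_arm: Moves the arm, as the interface text tells. Its arguments: {"type":"object","properties":{"motion":{"type":"array"},"hand":{"type":"number"},"squeeze":{"type":"number"}},"required":["motion"]}

```bash
mkdir -p pics; cat > h.py <<'E'
import numpy as np, cv2
from cell import robot
def ray(c,u,v):
    K=np.array(c["intrinsics"]);p=cv2.undistortPoints(np.array([[[u,v]]],float),K,np.array([c["k1"],0,0,0],float))[0,0]
    d=np.array(c["rotation"])@np.array([p[0],-p[1],-1.]);return np.array(c["xyz"]),d
def onplane(c,u,v,z):
    o,d=ray(c,u,v);return o+d*(z-o[2])/d[2]
def blobs(img,lo,hi,mn=30):
    h=cv2.cvtColor(img,cv2.COLOR_RGB2HSV);m=cv2.inRange(h,lo,hi)
    n,_,s,ce=cv2.connectedComponentsWithStats(m);return [(ce[i].round(1),s[i]) for i in range(1,n) if s[i][4]>=mn],m
E
python3 - <<'E'
from h import *
c=robot.read_camera("top");s=robot.read_camera("scene")
for n,k in (("top",c),("scene",s)):
    cv2.imwrite(f"pics/{n}.png",cv2.cvtColor(k["pixels"],cv2.COLOR_RGB2BGR))
    print(n,k["xyz"],k["k1"])
    for nm,lo,hi,z in (("red",(0,120,80),(8,255,255),.113),("red2",(172,120,80),(180,255,255),.113),("blue",(100,110,50),(130,255,255),.096)):
        for ce,st in blobs(k["pixels"],lo,hi)[0]: print(nm,ce,st,onplane(k,*ce,z).round(3))
o=robot.observe();print(o)
E
```

```text
top [0.45225566 0.22797802 0.96783459] 0.023240136802127786Traceback (most recent call last):
  File "<stdin>", line 7, in <module>
  File "h.py", line 7, in onplane
    o,d=ray(c,u,v);return o+d*(z-o[2])/d[2]
                                       ~^^^
IndexError: invalid index to scalar variable.
```

```bash
python3 - <<'E'
s=open('h.py').read()
s=s.replace('np.array(c["rotation"])@','Rot.from_euler("xyz",c["rotation"]).as_matrix()@').replace('import numpy as np, cv2','import numpy as np, cv2\nfrom scipy.spatial.transform import Rotation as Rot')
open('h.py','w').write(s)
E
python3 - <<'E'
from h import *
c=robot.read_camera("top");s=robot.read_camera("scene")
for n,k in (("top",c),("scene",s)):
    cv2.imwrite(f"pics/{n}.png",cv2.cvtColor(k["pixels"],cv2.COLOR_RGB2BGR))
    print(n,k["xyz"],k["rotation"])
    for nm,lo,hi,z in (("red",(0,120,80),(8,255,255),.113),("red2",(172,120,80),(180,255,255),.113),("blue",(100,110,50),(130,255,255),.088)):
        for ce,st in blobs(k["pixels"],lo,hi)[0]: print(nm,ce,st,onplane(k,*ce,z).round(3))
o=robot.observe();print(o)
E
```

```text
top [0.45225566 0.22797802 0.96783459] [ 0.12448643  0.00805183 -1.55642553]
red [278.9 244.1] [270 235  19  19 282] [0.547 0.296 0.113]
red [366.2 284.6] [357 275  20  20 280] [0.475 0.136 0.113]
blue [348.7 224.6] [341 218  16  16 177] [0.588 0.166 0.088]
blue [609.1 330.5] [600 320  22  19 164] [ 0.399 -0.308  0.088]
blue [521.6 342.6] [510 329  24  25 169] [ 0.375 -0.15   0.088]
blue [565.  341.8] [554 329  24  26 173] [ 0.378 -0.228  0.088]
scene [ 0.08925181 -0.07142021  0.78148987] [ 0.68574086  0.00404194 -0.98242117]
red [280.4 222.6] [268 212  26  22 290] [0.542 0.291 0.113]
red [346.5 306.8] [333 294  28  25 413] [0.47  0.131 0.113]
red2 [505.8 202.7] [501 197  10  12  39] [0.768 0.024 0.113]
red2 [457.7 313. ] [453 310  11   7  31] [0.543 0.002 0.113]
blue [558.  194.2] [ 498  168  119   53 1277] [ 0.86  -0.038  0.088]
blue [367.3 253.7] [360 243  20  24 293] [0.58  0.162 0.088]
blue [547.6 330.5] [543 326   9   9  48] [ 0.602 -0.111  0.088]
{'time': 0.2, 'qpos': array([ 1.09301579e+00,  3.42516134e-01,  1.52462839e+00, -5.82688114e-06,
        1.27539343e+00, -1.46032518e-01]), 'qvel': array([ 0.00098515, -0.00088068, -0.00193818, -0.00174134,  0.00112846,
        0.00055642]), 'joint_efforts': array([ 2.23573062e-05, -4.31084955e+01, -2.44156837e+01,  7.17263622e-02,
        5.38701355e-02, -4.59775765e-05]), 'tool_pos': array([0.17089015, 0.49618775, 0.24328784]), 'tool_rot': array([-3.14065660e+00, -1.32041890e-04,  2.80984627e+00]), 'contact_force': array([ 0.41151082, -0.59899945,  0.04091862]), 'torque': array([-0.01217639, -0.00427468, -0.01208925]), 'grip_force': 0.0, 'opening': 0.09168907191703361}
```

View pics/top.png

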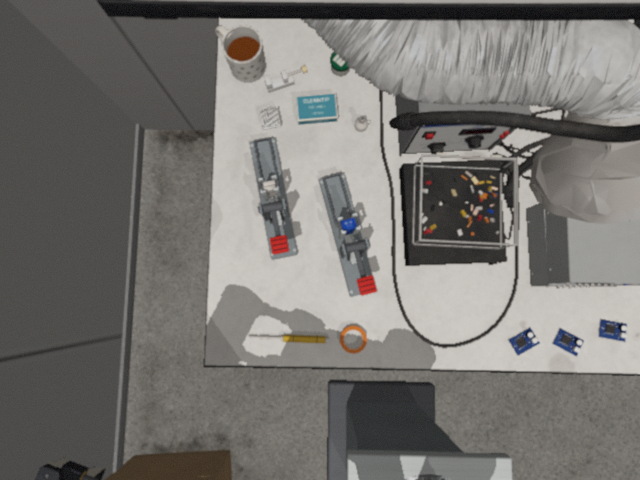

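View pics/scene.png

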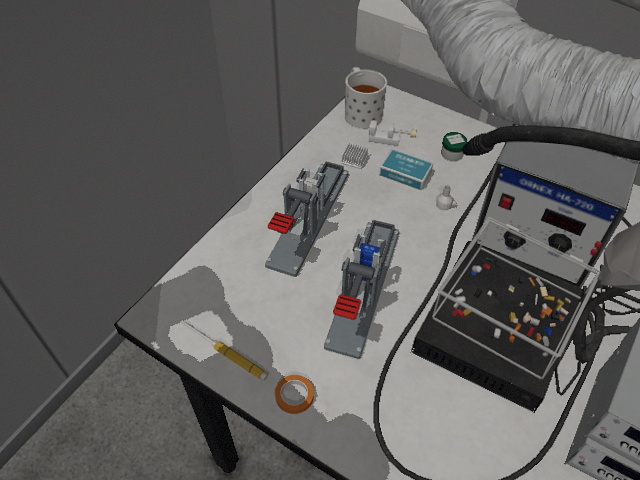

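The top view shows the relay dispenser's pad at (366,285) with its blue stack at (349,225). The magnet dispenser's pad is at (279,244), 0.17 m to the left. The scene view agrees: pad at (346,307), relays at (367,254). The pad is near (0.472, 0.134), with the dispenser axis at a yaw of about 0.267. The pad-to-stack distance measures 0.117 m against the 0.120 m given. I'll move above the pad with the jaws shut.

Emit:
{"fn": "step_arm", "kwargs": {
  "motion": [
    [[-0.5,-0.3,0],-0.05],
    [[-1.3,-0.8,0],-0.15],
    [[-2.1,-1.27,0],-0.25],
    [[-2.9,-1.76,0],-0.35],
    [[-3.7,-2.24,0],-0.45],
    [[-4.5,-2.73,0],-0.55],
    [[-5.3,-3.2,0],-0.6],
    [[-6.0,-3.65,0],-0.6],
    [[-6.5,-3.95,0],-0.6],
    [[-6.7,-4.07,0],-0.6]
  ],
  "hand": 255,
  "squeeze": 20
}}

```text
time: 1.45
tool_pos: [0.4724, 0.1331, 0.2434]
tool_rot: [3.142, -0.0, -2.876]
contact_force: [0.1, -0.8, -0.0]
opening: 0.0013
grip_force: 0.0
```

```bash
cat > w.py <<'E'
from h import *
import sys
o=robot.observe();c=robot.read_camera("wrist")
T=np.eye(4);T[:3,:3]=Rot.from_euler("xyz",o["tool_rot"]).as_matrix();T[:3,3]=o["tool_pos"]
W=T@np.array(c["T_tool_cam"]);c["xyz"]=W[:3,3];c["rotation"]=Rot.from_matrix(W[:3,:3]).as_euler("xyz")
cv2.imwrite(f"pics/{sys.argv[1]}.png",cv2.cvtColor(c["pixels"],cv2.COLOR_RGB2BGR))
print(o["time"],o["tool_pos"].round(4),o["tool_rot"].round(3),o["opening"],o["contact_force"].round(2),"cam",c["xyz"].round(3))
for nm,lo,hi,z in (("red",(0,120,60),(8,255,255),.113),("blue",(100,110,50),(130,255,255),.088)):
    for ce,st in blobs(c["pixels"],lo,hi,150)[0]:
        x,y,w,h,a=st
        print(nm,ce,st,onplane(c,*ce,z).round(4))
E
python3 w.py w1
```

```text
1.45 [0.4724 0.1331 0.2434] [ 3.142 -0.    -2.876] 0.0012938445045369926 [ 0.14 -0.8  -0.04] cam [0.401 0.114 0.385]
red [325.1 235.7] [ 302  214   47   46 1878] [0.4731 0.1335 0.113 ]
red [501.6 377.6] [ 482  362   41   32 1004] [0.547  0.2952 0.113 ]
blue [17.5 14.6] [  0   0  38  33 501] [ 0.3813 -0.1149  0.088 ]
```

View pics/w1.png

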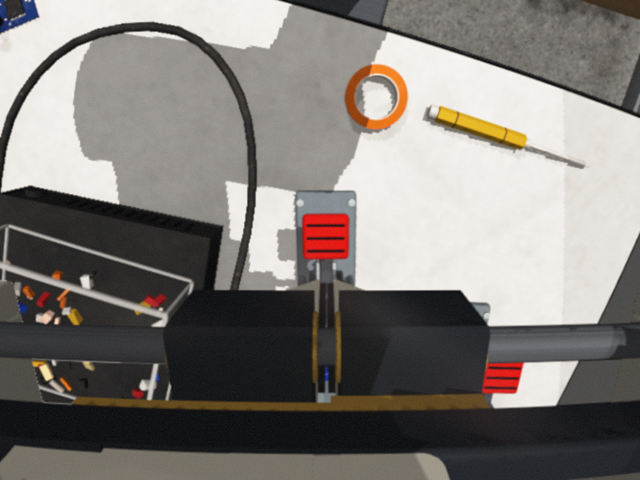

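The wrist view puts the relay pad at (325,236), which is (0.473, 0.1335). It sits square to the tool, and the jaws are right above it. I'll press with the tip 5 mm back from the pad centre, in stages.

Emit:
{"fn": "step_arm", "kwargs": {
  "motion": [
    [[0.08,0,0.4],0],
    [[0.08,0,1.0],0],
    [[0.08,0,1.5],0],
    [[0.08,0,1.75],0],
    [[0.08,0,1.9],0],
    [[0.08,0,2.0],0],
    [[0.08,0,2.1],0],
    [[0.08,0,2.2],0],
    [[0.08,0,2.28],0],
    [[0.08,0,2.28],0]
  ]
}}

```text
time: 2.75
tool_pos: [0.4657, 0.1336, 0.107]
tool_rot: [3.141, -0.002, -2.873]
contact_force: [-6.4, -0.3, 4.7]
opening: 0.0007
grip_force: 3.0
```

Emit:
{"fn": "step_arm", "kwargs": {
  "motion": [
    [[0,0,0.03],0],
    [[0,0,0.05],0],
    [[0,0,0.05],0]
  ]
}}

```text
time: 3.12
tool_pos: [0.4659, 0.1336, 0.1043]
tool_rot: [3.141, -0.002, -2.873]
contact_force: [-5.3, 0.2, 5.5]
opening: 0.0001
grip_force: 3.2
```

```bash
python3 - <<'E'
from h import *
s=robot.read_camera("scene")
cv2.imwrite("pics/s1.png",cv2.resize(cv2.cvtColor(s["pixels"],cv2.COLOR_RGB2BGR)[180:380,240:480],None,fx=3,fy=3))
E
```

```text
(no output)
```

View pics/s1.png

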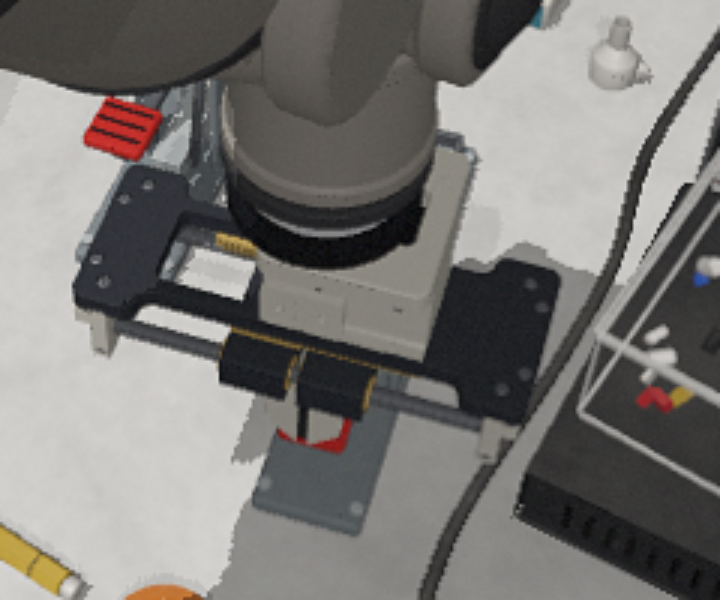

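The scene crop shows the jaws on the relay pad at about (315,435) and the magnet pad untouched at (125,128). The force is still spring-like at 5.5 N, so I'll go on to the stop.

Emit:
{"fn": "step_arm", "kwargs": {
  "motion": [
    [[0,0,0.03],0],
    [[0,0,0.05],0],
    [[0,0,0.05],0]
  ]
}}

```text
time: 3.55
tool_pos: [0.4661, 0.1337, 0.1014]
tool_rot: [3.141, -0.001, -2.873]
contact_force: [-5.1, 0.8, 5.3]
opening: 0.0004
grip_force: 3.2
```

Emit:
{"fn": "step_arm", "kwargs": {
  "motion": [
    [[0,0,0.02],0],
    [[0,0,0.03],0],
    [[0,0,0.03],0]
  ]
}}

```text
time: 3.92
tool_pos: [0.4663, 0.1337, 0.0997]
tool_rot: [3.141, -0.0, -2.873]
contact_force: [-3.9, 1.7, 5.9]
opening: 0.0004
grip_force: 3.4
```

Emit:
{"fn": "step_arm", "kwargs": {
  "motion": [
    [[0,0,0.02],0],
    [[0,0,0.03],0],
    [[0,0,0.03],0]
  ]
}}

```text
time: 4.3
tool_pos: [0.4665, 0.1337, 0.0981]
tool_rot: [3.141, 0.0, -2.873]
contact_force: [-4.8, 0.8, 6.9]
opening: 0.0006
grip_force: 4.2
```

Emit:
{"fn": "step_arm", "kwargs": {
  "motion": [
    [[0,0,0.02],0],
    [[0,0,0.03],0],
    [[0,0,0.03],0]
  ]
}}

```text
time: 4.68
tool_pos: [0.4667, 0.1338, 0.0974]
tool_rot: [3.141, 0.001, -2.873]
contact_force: [-7.4, -0.4, 17.1]
opening: 0.0006
grip_force: 9.3
```

The force rose to 17 N, so the lever is on its stop. I'll release it and back off to check that one relay is out.

Emit:
{"fn": "step_arm", "kwargs": {
  "motion": [
    [[0,0,-0.2],0],
    [[0,0,-0.5],0],
    [[0,0,-0.9],0],
    [[0,0,-1.5],0],
    [[0.5,0,-2.2],0],
    [[1.1,0,-2.5],0],
    [[1.6,0,-2.5],0],
    [[1.9,0,-2.5],0],
    [[1.9,0,-2.5],0]
  ]
}}

```text
time: 5.8
tool_pos: [0.3568, 0.1031, 0.2463]
tool_rot: [-3.141, 0.003, -2.874]
contact_force: [0.5, 0.0, 0.4]
opening: 0.0004
grip_force: 0.0
```

```bash
cat > chk.py <<'E'
from h import *
import sys
c=robot.read_camera("top");s=robot.read_camera("scene")
a=cv2.resize(c["pixels"][150:310,230:400],None,fx=3.5,fy=3.5,interpolation=cv2.INTER_CUBIC)
b=cv2.resize(s["pixels"][150:350,240:440],None,fx=2,fy=2,interpolation=cv2.INTER_CUBIC)
p=np.zeros((560,800,3),np.uint8);a=a[:560,:595]
p[:a.shape[0],:400]=a[:,150:550];p[:400,400:]=b
cv2.imwrite(f"pics/{sys.argv[1]}.png",cv2.cvtColor(p,cv2.COLOR_RGB2BGR))
P=np.array([.473,.1335]);e=np.array([np.cos(.267),np.sin(.267)]);f=np.array([-e[1],e[0]])
for n,k in (("top",c),("scene",s)):
    for nm,lo,hi,z in (("red",(0,120,60),(8,255,255),.113),("blue",(100,110,40),(130,255,255),.0275)):
        for ce,st in blobs(k["pixels"],lo,hi,15)[0]:
            q=onplane(k,*ce,z)[:2];d=q-P
            if abs(d).max()<.25: print(n,nm,ce,st,q.round(3),"along/side",(d@e).round(4),(d@f).round(4))
E
python3 chk.py c1
```

```text
top red [428.6 182. ] [426 180   6   5  15] [0.666 0.02 ] along/side 0.1566 -0.1608
top red [427.6 230.9] [423 228  10   6  25] [0.575 0.023] along/side 0.0688 -0.1334
top red [278.8 244.1] [270 235  19  19 277] [0.547 0.296] along/side 0.1137 0.1372
top red [366.2 284.6] [357 275  20  20 290] [0.475 0.136] along/side 0.0023 0.0015
top blue [342.9 213.6] [335 209  15  11 108] [0.62  0.174] along/side 0.1525 -0.0002
top blue [348.6 225.9] [341 220  15  14 149] [0.595 0.162] along/side 0.1251 -0.0048
scene blue [473.  272.9] [471 271   6   5  21] [0.682 0.023] along/side 0.1727 -0.1615
scene blue [547.5 330.5] [543 326   9   9  47] [ 0.646 -0.115] along/side 0.1018 -0.2851
```

View pics/c1.png

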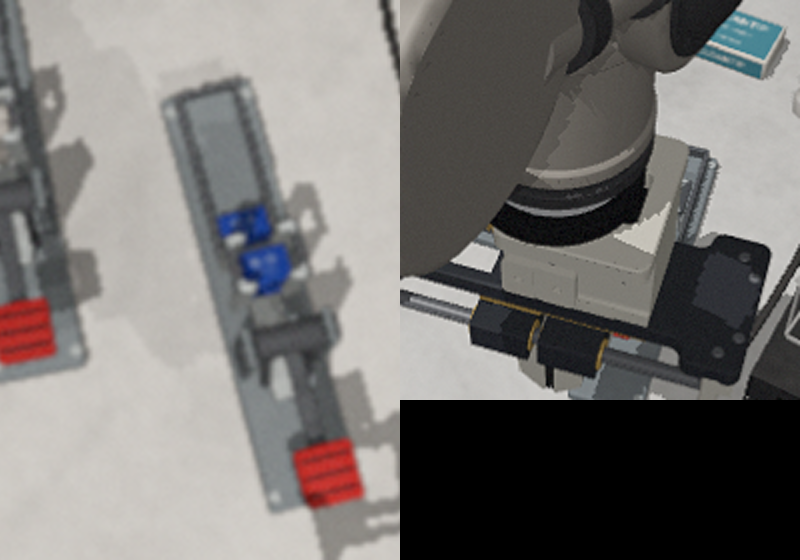

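One relay is out, at 152 mm along the dispenser axis and centred, and the pad is back up at (366,285). I'll repeat the same press.

Emit:
{"fn": "step_arm", "kwargs": {
  "motion": [
    [[-0.4,0,0],0],
    [[-1.1,0,0.1],0],
    [[-1.6,0,0.5],0],
    [[-1.9,0,1.0],0],
    [[-1.9,0,1.5],0],
    [[-1.9,0,1.75],0],
    [[-1.9,0,1.9],0],
    [[-1.9,0,2.0],0],
    [[-1.9,0,2.1],0],
    [[-1.9,0,2.2],0]
  ]
}}

```text
time: 7.15
tool_pos: [0.4663, 0.1332, 0.1138]
tool_rot: [-3.142, -0.001, -2.873]
contact_force: [-5.8, -2.0, 5.0]
opening: 0.0006
grip_force: 3.3
```

Emit:
{"fn": "step_arm", "kwargs": {
  "motion": [
    [[0,0,0.08],0],
    [[0,0,0.15],0],
    [[0,0,0.2],0],
    [[0,0,0.25],0],
    [[0,0,0.28],0],
    [[0,0,0.3],0],
    [[0,0,0.3],0],
    [[0,0,0.3],0]
  ]
}}

```text
time: 8.15
tool_pos: [0.4672, 0.1334, 0.0975]
tool_rot: [-3.141, 0.002, -2.873]
contact_force: [-7.5, -0.9, 17.9]
opening: 0.0001
grip_force: 9.7
```

The lever is on its stop again at 17.9 N. I'll release it and check.

Emit:
{"fn": "step_arm", "kwargs": {
  "motion": [
    [[0,0,-0.2],0],
    [[0,0,-0.5],0],
    [[0,0,-0.9],0],
    [[0,0,-1.5],0],
    [[0.5,0,-2.2],0],
    [[1.1,0,-2.5],0],
    [[1.6,0,-2.5],0],
    [[1.9,0,-2.5],0],
    [[1.9,0,-2.5],0]
  ]
}}

```text
time: 9.28
tool_pos: [0.3569, 0.103, 0.2462]
tool_rot: [-3.141, 0.003, -2.874]
contact_force: [1.3, -0.5, 1.1]
opening: 0.0003
grip_force: 0.0
```

```bash
python3 chk.py c2 | grep top
```

```text
top red [428.3 181.9] [426 180   6   5  15] [0.667 0.02 ] along/side 0.1569 -0.1603
top red [427.5 231. ] [423 229  10   5  24] [0.574 0.023] along/side 0.0687 -0.1331
top red [278.8 244.1] [270 235  19  19 276] [0.547 0.296] along/side 0.1137 0.1372
top red [366.2 284.7] [357 275  20  20 290] [0.475 0.136] along/side 0.0021 0.0015
top blue [341.1 208.9] [332 199  18  21 249] [0.63  0.177] along/side 0.1628 0.0009
top blue [348.2 226.3] [341 220  14  14 137] [0.594 0.163] along/side 0.1245 -0.0038
```

View pics/c2.png

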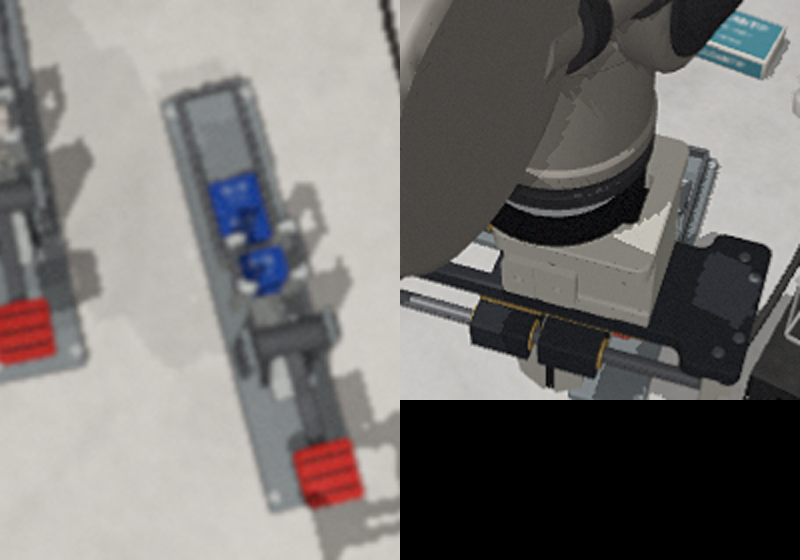

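Two relays now lie in a row on the rail (blob at (341,209)), the stack is lower, and the pad is up. Third press.

Emit:
{"fn": "step_arm", "kwargs": {
  "motion": [
    [[-0.4,0,0],0],
    [[-1.1,0,0.1],0],
    [[-1.6,0,0.5],0],
    [[-1.9,0,1.0],0],
    [[-1.9,0,1.5],0],
    [[-1.9,0,1.75],0],
    [[-1.9,0,1.9],0],
    [[-1.9,0,2.0],0],
    [[-1.9,0,2.1],0],
    [[-1.9,0,2.2],0]
  ]
}}

```text
time: 10.62
tool_pos: [0.4663, 0.1331, 0.1137]
tool_rot: [-3.142, -0.001, -2.873]
contact_force: [-5.2, -1.1, 6.1]
opening: 0.0004
grip_force: 3.3
```

Emit:
{"fn": "step_arm", "kwargs": {
  "motion": [
    [[0,0,0.08],0],
    [[0,0,0.15],0],
    [[0,0,0.2],0],
    [[0,0,0.25],0],
    [[0,0,0.28],0],
    [[0,0,0.3],0],
    [[0,0,0.3],0],
    [[0,0,0.3],0]
  ]
}}

```text
time: 11.62
tool_pos: [0.4673, 0.1334, 0.0975]
tool_rot: [-3.141, 0.002, -2.873]
contact_force: [-7.4, -2.0, 18.9]
opening: 0.0005
grip_force: 10.0
```

Emit:
{"fn": "step_arm", "kwargs": {
  "motion": [
    [[0,0,-0.2],0],
    [[0,0,-0.5],0],
    [[0,0,-0.9],0],
    [[0,0,-1.5],0],
    [[0.5,0,-2.2],0],
    [[1.1,0,-2.5],0],
    [[1.6,0,-2.5],0],
    [[1.9,0,-2.5],0],
    [[1.9,0,-2.5],0]
  ]
}}

```text
time: 12.75
tool_pos: [0.3569, 0.103, 0.2461]
tool_rot: [-3.141, 0.003, -2.874]
contact_force: [0.6, 0.1, -1.4]
opening: 0.0011
grip_force: 0.0
```

```bash
python3 chk.py c3 | grep top
```

```text
top red [428.5 182.3] [426 180   6   5  15] [0.666 0.02 ] along/side 0.1561 -0.1604
top red [479.8 198.5] [478 195   5   7  15] [ 0.636 -0.074] along/side 0.1028 -0.243
top red [479.3 217.4] [477 215   5   6  16] [ 0.601 -0.072] along/side 0.0692 -0.2318
top red [427.8 231.3] [423 229  10   5  26] [0.574 0.023] along/side 0.068 -0.1335
top red [278.9 244.1] [270 235  19  19 274] [0.547 0.296] along/side 0.1137 0.137
top red [366.3 284.7] [357 275  20  20 289] [0.475 0.135] along/side 0.0021 0.0014
top blue [339.7 204.3] [330 190  20  30 382] [0.639 0.18 ] along/side 0.1727 0.0012
top blue [348.4 227.4] [342 222  13  12 106] [0.592 0.162] along/side 0.1223 -0.0036
```

View pics/c3.png

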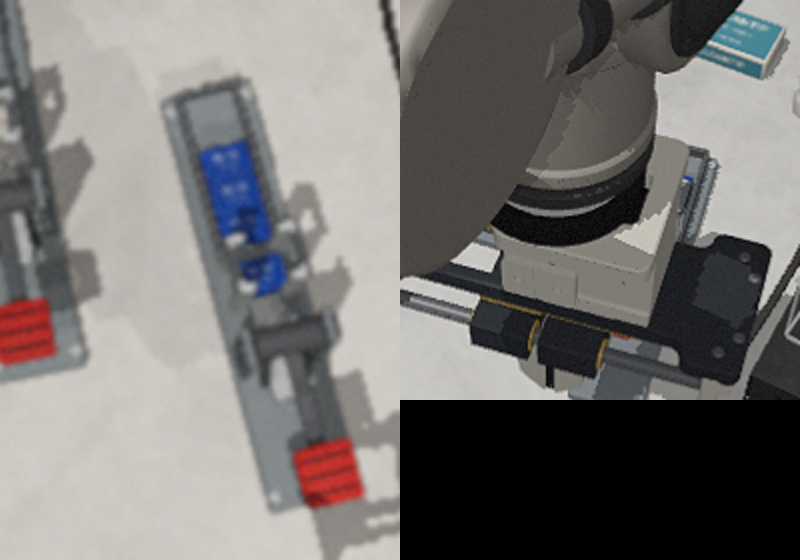

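Three relays lie in a row on the rail (blob at (340,204), about 60 mm long), and the two left are low in the magazine. The relay pad is up at (366,285), the magnet pad hasn't moved, and the arm is clear. I'll hand in.

```bash
python3 -c "
from cell import robot
print(robot.hand_in())"
```

```text
the job is handed in; nothing more can be done
None
```

Three blue relays are out on the rail after three full presses, the lever is back up, the magnet dispenser was not used, and the job was handed in at about 13 s; the hand-in returned no verdict.

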